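# Turn the lantern chimney over onto its flange and latch the shelf gate

### The arm

A 6-joint arm with a two-finger parallel gripper is mounted at the origin on the work surface. World frame = base frame: x ahead of the robot, y to its left, z up, the work surface at z = 0. Lengths are in m, angles in degrees, forces in N, time in s.
With the tool pointing down it reaches from about 0.425 to 0.925 m from the base axis. Payload 12.5 kg.
Tool frame: the origin (TCP) lies at the very end of the fingers, on their centre line; the grasp point (between the pads) lies 19 mm behind it; y points along the fingers, z is the direction in which the jaws open and shut, and the axes are right-handed (so a half turn about y gives the same grasp; the last joint's range is limited). The gripper opens to 85 mm and grips with 20 to 120 N. Pads are 22 mm wide; open, the fingers measure 114 mm over their backs; the gripper's body (76 mm by 85 mm) begins 54 mm behind the grasp point. The pads swing forward as they close: fully open they stand 13 mm farther back than shut.
Start: joints at [-73.545, 28.126, 89.318, -0, 62.55, -6.05], TCP at [0.239, -0.577, 0.231] pointing down, gripper open.
Joint ranges: [-177.58, 177.58], [-47.91, 125.51], [2.72, 160], [-65.01, 245.01], [3.68, 167.84], [-153.87, 153.87]. Speed limits (degrees/s): [127.2, 127.2, 159.86, 180, 180, 180].

### API

Orientations are given as a 3x3 rotation matrix whose columns are the frame's x, y, z axes.
In Python, from cell import bot, effector, ik, cams, search_frame, regions_of, place_of gives the robot as it stands. Calls block until the motion is done:
- bot.reach(position, orientation): joint-space move of the TCP to a pose.
- bot.movel(position, velocity=0.15, ori=None): straight line of the TCP; ori=None keeps the orientation; velocity is the mean speed in m/s.
- bot.movej(angles): joint-space move.
- effector.move_gripper(opening, grip_force=None): opening from 0.0 (shut) to 1.0 (fully open); grip_force is the grip in N (None keeps the last); returns when the fingers have stopped.
- bot.dwell(seconds).
- ik(position, orientation): joint angles nearest the present ones, or None.
- bot.read_state(): the state.
- cams.capture(name): name is "side" or "top"; returns a dict with "img" (400x640x3 uint8, red, green, blue), "mtx" (3x3 intrinsics, pixels), "rvec" (rotation vector, rad) and "tvec" (3), from world to camera coordinates, as OpenCV has them. Camera axes: x right, y down, z forward; pixel columns grow to the right and rows downward; lengths in m; the calibration is good to about 2 mm. A picture is of the moment at which its call begins. There is no depth.
A pose or a line that the arm cannot do raises bot.IKError and nothing moves.
- bot.close_job(): hands the job in, once; it reports no verdict.
Trained networks look in a picture, given as the dict that the camera call returned (one of the last four; its "shot" number tells which), for a name from the list of things; names that differ only in an ending like _2 or _b are one class to them, and where a whole thing is asked for, a point or a joint stands for the part that bears it (a point fixed in the world has none). Each returns a list of dicts, best first, with "score" (0 to 1); they miss things now and then, are a little off and sometimes report something else, mostly with a low value. They report only what shows in the picture. A call takes as long as a camera call. They do not tell look-alikes from the thing itself.
- search_frame(picture, target): "box" ([left, top, right, bottom] in pixels, round what is visible of it).
- regions_of(picture, target): "region" (400x640 bool, what is visible of it) and "box" ([left, top, right, bottom] in pixels, round what is visible of it).
- place_of(picture, target): "location" ([row, column] in pixels: a listed point, or the origin of a listed thing).
The state is a dict: "time": time; "q": joint angles; "joint_velocities": joint speeds; "effort": joint torques, N m; "tcp_pos": TCP position; "orientation": TCP orientation; "contact_force": force on the tool from outside, world axes, zero at the start; "torque": the same for the moment, N m; "grip_width": opening from 0.0 (shut) to 1.0 (fully open).
Only numpy, scipy, OpenCV 4.12 (cv2) and the standard library are available. Lean on these libraries where they do the work, as an engineer would, in place of code of your own. Each camera call takes 0.05 s, during which the arm holds its last target. There are 200 camera calls.

### The job

Put the brass lantern chimney away in the gated end of the tiled shelf: turn it over so that it stands upright on its open flange, wholly on the blue-framed tile panel just inside the iron gate, without dropping it or letting it topple. Leave the gate swung shut with its drop latch fallen behind the keeper, and leave the other pieces on the shelf where they lie.

Things in the scene. Friction and masses are not known exactly. Their poses are not given: they have to be found in the camera images.
- chimney: Brass chimney, 150 mm long, 0.25 to 0.4 kg: square neck 50 mm across, closed by a 58 mm square cap plate at one end; open at the other, with a 72 mm square flange; both plates 5 mm thick. Balance point about 80 mm from the cap face. Origin: centre of the cap's outer face; z runs from cap to flange (up at the start, must end down); x, y square to the flat sides. It also rests steadily on a side.
- chimney_mouth (a point): Centre of the chimney's open flanged face, 150 mm from its origin along its z axis.
- shelf: Fixed tiled slab, 300 mm deep (its x), 580 mm long (its y), 30 mm high. Origin: centre of its underside. x points away from the robot, give or take its yaw; the gated end is its -y end, with 12 mm iron posts 92 mm high above the tiles at x = +140 mm (hinge) and -136 mm (latch), y = -277 mm.
- panel (a point): Centre, on the tile surface, of the framed panel just inside the gate: pale marble tiles, 220 mm along the shelf's x and 170 mm along its y, framed by a flush band of blue tiles. Axes as the shelf's. The shut gate stands 112 mm from it towards -y.
- gate (a joint): Swing of the wrought iron gate in rad: 0 fully shut (a firm stop), grows as it swings outward (towards the shelf's -y side), at most 1.2. It hangs on a vertical hinge at the far end and stays where it is left; pushing it takes under 1 N.
- gate_push (a point): Point on the middle of the gate's top rail, 200 mm from the hinge axis. The gate is 258 mm long, 6 mm thick; its top rail runs from 57 to 65 mm above the tiles, and the latch bar lies on its outer face 34 mm above them. Axes: -x runs along the gate from hinge to free end, -y is its outward side.
- gate_hinge (a point): Point on the gate's hinge axis, at the height of gate_push.
- latch (a joint): Lift of the gate's drop latch in rad: 0 down, at most 0.6. The bar pivots on the gate's outer face; as the gate shuts, the ramp on the front post lifts it by about 0.13 and it falls by its weight to 0 behind the tooth when the gate is within about 0.02 rad of shut. Once fallen it holds the gate.
- foot_a: A turned copper lantern foot, 48 mm wide, 44 mm high, standing on the shelf towards its far edge. Origin: centre of its underside. To be left alone.
- foot_b: The other copper lantern foot, the same. To be left alone.
- pane: A cobalt glass pane lying flat at the shelf's +y end, 130 (x) x 75 (y) x 6 mm. Origin: centre of its underside. To be left alone.
- scribe: A bone-handled steel scribe lying on the shelf by its far edge, 150 mm long along its own x, 14 mm thick. Origin: under its middle. To be left alone.
There are look-alikes about, which are no part of the job. What is meant by the chimney is not turquoise or white, and is the larger of those in its own colour.

How it is judged:
By the outcome, as a careful person would: the job done as asked, in the order asked, and still so for the second after the job is handed in, with the robot touching nothing.
It also fails if it takes over 72 s, if anything falls off the work surface, if the arm or the gripper's body presses on something with over 40 N, if the wrist force passes 120 N, or if a joint passes its speed limit or range.

## Working session

There is one attempt and no reset: what is moved stays moved. The work goes in short steps, each a Python script; the robot and the scene stay as the last script left them, time stands still between calls to the robot, and variables do not carry over. Pictures are saved under pics/ and viewed, about 8 in all and at most 12, crops included, and the job is handed in when it is done.

```bash
ls; mkdir -p pics; cat > h.py <<'E'
import numpy as np, cv2
from cell import bot, effector, ik, cams, search_frame, regions_of, place_of
def P(c):
    R=cv2.Rodrigues(np.array(c["rvec"],float))[0]; return np.array(c["mtx"])@np.c_[R,np.array(c["tvec"],float).reshape(3)]
def proj(c,X):
    h=np.c_[np.atleast_2d(X),np.ones(len(np.atleast_2d(X)))]@P(c).T; return h[:,:2]/h[:,2:]   # (col,row)
def atz(c,rc,z):
    p=P(c); A=np.c_[p[:,0],p[:,1],-np.array([rc[1],rc[0],1.])]; s=np.linalg.solve(A,-(p[:,2]*z+p[:,3])); return np.array([s[0],s[1],z])
def tri(c1,rc1,c2,rc2):
    X=cv2.triangulatePoints(P(c1),P(c2),np.array(rc1[::-1],float).reshape(2,1),np.array(rc2[::-1],float).reshape(2,1)); return (X[:3]/X[3]).ravel()
def save(c,name,crop=None,k=1):
    im=c["img"][:,:,::-1]
    if crop: l,t,r,b=crop; im=im[t:b,l:r]
    cv2.imwrite("pics/"+name,cv2.resize(im,None,fx=k,fy=k,interpolation=cv2.INTER_CUBIC))
E
python3 - <<'E'
from h import *
t=cams.capture("top"); s=cams.capture("side")
im=np.vstack([t["img"],s["img"]])
cv2.imwrite("pics/a.png",cv2.resize(im[:,:,::-1],None,fx=.75,fy=.75)) if 0 else None
save(t,"top.png",k=1.25); save(s,"side.png",k=1.25)
for c,n in((t,"top"),(s,"side")):
    p=P(c); print(n,"cam centre",-np.linalg.inv(p[:,:3])@p[:,3])
    for k in["chimney","chimney_mouth","panel","gate_push","gate_hinge","shelf","foot_a","pane","scribe"]:
        print(n,k,[(np.round(d["location"],1).tolist(),round(d["score"],2)) for d in place_of(c,k)][:5])
    print([(d["box"],round(d["score"],2)) for d in search_frame(c,"chimney")])
print(bot.read_state())
E
```

```text
pics
top cam centre [0.46915714 0.07063144 0.92109045]
top chimney [([208.6, 195.9], 0.98), ([107.4, 307.5], 0.97), ([305.9, 250.3], 0.88), ([225.8, 299.8], 0.61), ([151.8, 358.6], 0.32)]
top chimney_mouth [([317.2, 243.5], 0.95), ([225.3, 294.1], 0.88), ([95.0, 306.5], 0.88), ([205.4, 171.5], 0.83)]
top panel [([194.6, 420.0], 0.62)]
top gate_push [([203.7, 514.4], 0.69)]
top gate_hinge [([128.4, 468.8], 0.77), ([152.8, 358.7], 0.37)]
top shelf [([200.4, 350.6], 0.81)]
top foot_a [([154.7, 357.6], 0.56), ([153.9, 320.4], 0.55)]
top pane [([216.7, 252.1], 0.95)]
top scribe [([151.5, 270.1], 0.63)]
[([154.4, 182.9, 213.6, 231.5], 0.94), ([291.0, 80.7, 318.6, 117.9], 0.8), ([278.8, 203.0, 314.9, 241.5], 0.74), ([228.3, 295.4, 261.6, 324.9], 0.61), ([459.8, 129.7, 531.2, 235.2], 0.18)]
side cam centre [-0.12485043  0.82247182  0.71750964]
side chimney [([319.1, 362.6], 0.95), ([211.6, 252.2], 0.73), ([245.8, 321.9], 0.61), ([305.7, 236.7], 0.61)]
side chimney_mouth [([188.1, 318.6], 0.87), ([177.1, 245.7], 0.87), ([278.3, 358.7], 0.65), ([247.9, 226.6], 0.63)]
side panel [([187.1, 360.1
[... 484 characters left out ...]
e-03,
        6.25498709e+01, -6.04973474e+00]), 'joint_velocities': array([-0.08531894,  0.02780623,  0.03610191, -0.0063673 ,  0.03735308,
       -0.0564117 ]), 'effort': array([ 2.08385529e-03, -6.18274713e+01, -2.61843503e+01, -3.10433279e-05,
        4.75669895e-04,  8.12305188e-06]), 'tcp_pos': array([ 0.23927384, -0.57741545,  0.23134432]), 'orientation': array([[-9.23846374e-01,  5.59681315e-05,  3.82763471e-01],
       [-3.82763475e-01, -1.20344667e-04, -9.23846366e-01],
       [-5.64241228e-06, -9.99999991e-01,  1.32602541e-04]]), 'contact_force': array([ 0.6767992 , -0.63863734,  0.01504652]), 'torque': array([0.05991812, 0.00066304, 0.03754246]), 'grip_width': 1.0022082661916902}
```

View pics/top.png

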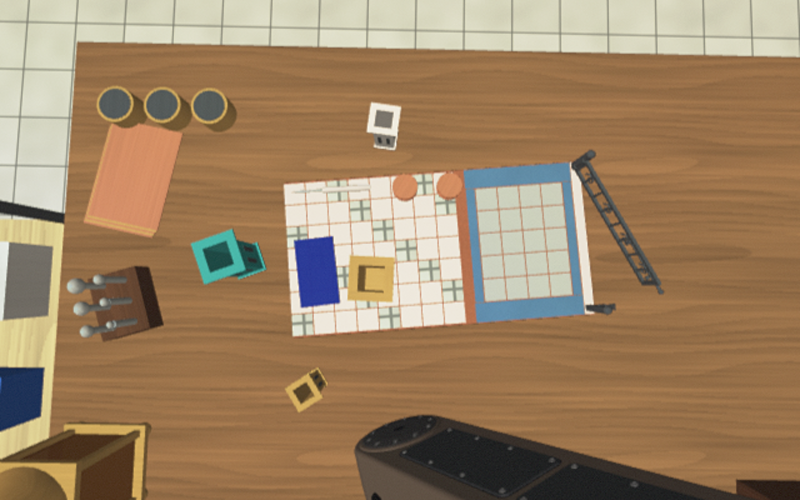

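View pics/side.png

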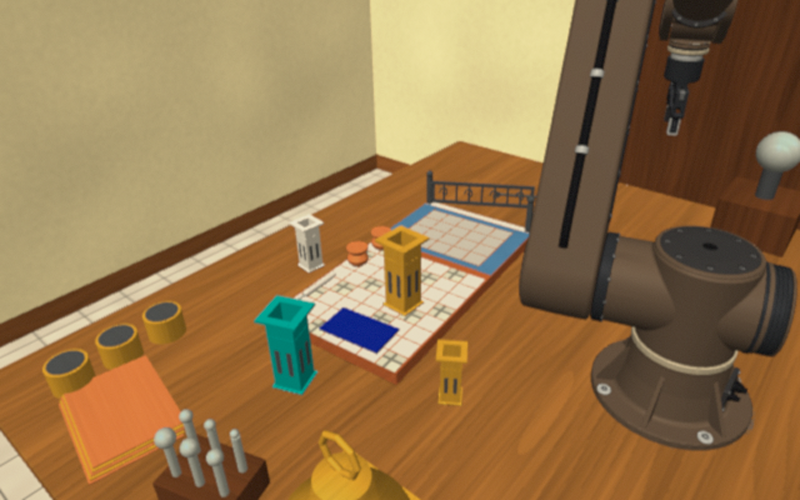

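Candidates for the chimney, as top / side pixels:
- turquoise: (196,209) / (237,305)
- white: (307,107) / (252,212)
- small brass, on the table: (250,306) / (362,319)
- large brass, on the shelf: (300,225) / (322,246)

The large brass one on the shelf fits, because it is neither turquoise nor white and is the larger of its colour. The gate is open, on the right of the top view at about (514,204). I'll fit poses next and confirm with a crop.

```bash
cat >> h.py <<'E'
from scipy.optimize import minimize, least_squares
def box(w,z0,z1): 
    h=w/2; return np.array([[a*h,b*h,z] for a in(-1,1) for b in(-1,1) for z in(z0,z1)])
PARTS=[box(.058,0,.005),box(.05,0,.15),box(.072,.145,.15)]
def sil(c,pose,R=np.eye(3),k=4):
    x,y,z,yaw=pose; cc,ss=np.cos(yaw),np.sin(yaw); Rz=np.array([[cc,-ss,0],[ss,cc,0],[0,0,1]])
    m=np.zeros((400*k,640*k),np.uint8)
    for p in PARTS:
        q=proj(c,p@R.T@Rz.T+[x,y,z]); q=((q+.5)*k-.5)
        cv2.fillConvexPoly(m,cv2.convexHull(np.round(q*16).astype(np.int32)),1,shift=4)
    return cv2.resize(m.astype(np.float32),(640,400),interpolation=cv2.INTER_AREA)
def fit(views,p0,R=np.eye(3)):
    f=lambda p:sum(np.abs(sil(c,p,R,2)-m).sum()/m.sum() for c,m in views)
    best=None
    for dy in (-.4,0,.4):
        s=np.array(p0,float)+[0,0,0,dy]
        r=minimize(f,s,method="Nelder-Mead",options=dict(initial_simplex=np.vstack([s]+[s+d for d in np.diag([.01,.01,.01,.2])]),xatol=2e-4,fatol=1e-4,maxiter=250))
        if best is None or r.fun<best.fun: best=r
    return best
def near(lst,rc,key="region"):
    return min(lst,key=lambda d:np.hypot((d["box"][1]+d["box"][3])/2-rc[0],(d["box"][0]+d["box"][2])/2-rc[1]))
E
python3 - <<'E'
from h import *
t=cams.capture("top"); s=cams.capture("side")
rt=near(regions_of(t,"chimney"),(223,297)); rs=near(regions_of(s,"chimney"),(217,321))
print(rt["box"],rt["score"],rs["box"],rs["score"])
vs=[(t,rt["region"].astype(np.float32)),(s,rs["region"].astype(np.float32))]
for v in ([0,1],):
    r=fit([vs[i] for i in v],[*atz(t,(225.8,299.8),.03)[:2],.03,0]); print("chimney",r.x,r.fun)
pz=r.x
# panel: marble interior bounded by blue
hsv=cv2.cvtColor(t["img"],cv2.COLOR_RGB2HSV)
blue=cv2.inRange(hsv,(95,80,90),(115,200,255)); blue[:, :350]=0
n,lab,st,_=cv2.connectedComponentsWithStats(blue); i=1+st[1:,4].argmax(); print("blue",st[i])
cn,hi=cv2.findContours((lab==i).astype(np.uint8),cv2.RETR_CCOMP,cv2.CHAIN_APPROX_NONE)
holes=[c for c,h in zip(cn,hi[0]) if h[3]>=0]
for nm,cc in(("outer",max(cn,key=cv2.contourArea)),("inner",max(holes,key=cv2.contourArea))):
    g=np.array([atz(t,(q[0][1],q[0][0]),.03)[:2] for q in cc],np.float32); print(nm,cv2.minAreaRect(g*1000))
def tr(k,a,b): 
    X=tri(t,a,s,b); print(k,X)
pl=lambda c,k:place_of(c,k)[0]["location"]
for k in["panel","gate_push","gate_hinge","shelf"]:
    a,b=pl(t,k),pl(s,k); tr(k,a,b); print("  ",a,b)
im=t["img"].copy(); 
for (c,m),crop,nm in((vs[0],(240,180,400,340),"ct.png"),(vs[1],(260,160,420,320),"cs.png")):
    im=c["img"].copy(); e=cv2.findContours((sil(c,pz)>.5).astype(np.uint8),0,2)[0]; cv2.drawContours(im,e,-1,(255,0,0),1)
    save(dict(img=im),nm,crop,3)
a=cv2.imread("pics/ct.png");b=cv2.imread("pics/cs.png"); cv2.imwrite("pics/cc.png",cv2.resize(np.hstack([a,b]),(800,400)))
E
```

```text
[277.0, 204.1, 314.1, 241.0] 0.91 [303.9, 184.4, 343.3, 249.9] 0.84
chimney [ 0.47277157  0.1231699   0.0303562  -0.02978697] 0.11741803586483002
blue [ 381  237   86   20 1204]Traceback (most recent call last):
  File "<stdin>", line 15, in <module>
ValueError: max() iterable argument is empty
```

```bash
python3 - <<'E'
from h import *
t=cams.capture("top"); s=cams.capture("side")
pz=np.array([0.4728,.1232,.0304,-.0298])
hsv=cv2.cvtColor(t["img"],cv2.COLOR_RGB2HSV); print(hsv[150,372:380].tolist(),hsv[190,376].tolist(),hsv[190,420].tolist(),hsv[200,462].tolist())
m=((t["img"][:,:,2].astype(int)-t["img"][:,:,0])>40).astype(np.uint8); m[:,:360]=0; m[:,480:]=0; m[:125]=0; m[262:]=0
m=cv2.morphologyEx(m,cv2.MORPH_CLOSE,np.ones((3,3)))
n,lab,st,_=cv2.connectedComponentsWithStats(m); i=1+st[1:,4].argmax(); print("blue",st[i])
cn,hi=cv2.findContours((lab==i).astype(np.uint8),cv2.RETR_CCOMP,cv2.CHAIN_APPROX_NONE)
for c_,h in sorted(zip(cn,hi[0]),key=lambda a:-cv2.contourArea(a[0]))[:2]:
    g=np.array([atz(t,(q[0][1],q[0][0]),.03)[:2] for q in c_],np.float32); print(h[3],cv2.minAreaRect(g*1000))
for k in["panel","gate_push","gate_hinge","shelf"]:
    a,b=place_of(t,k),place_of(s,k)
    if a and b: a,b=a[0]["location"],b[0]["location"]; print(k,tri(t,a,s,b),a,b)
o=[]
for c,crop in((t,(240,180,370,310)),(s,(260,150,390,280))):
    im=cv2.resize(c["img"][crop[1]:crop[3],crop[0]:crop[2],::-1],None,fx=3,fy=3); e=cv2.findContours((sil(c,pz)>.5).astype(np.uint8),0,2)[0]
    cv2.polylines(im,[((q-[crop[0],crop[1]])*3+1) for q in e],True,(0,0,255),1); o.append(im)
cv2.imwrite("pics/cc.png",np.hstack(o))
E
```

```text
[[115, 23, 143], [103, 68, 154], [102, 82, 159], [102, 67, 155], [102, 85, 159], [102, 85, 159], [104, 57, 152], [113, 28, 146]] [104, 96, 167] [38, 24, 209] [10, 57, 169]
blue [ 371  131   96  126 3535]
-1 ((551.5030517578125, -158.67449951171875), (293.10833740234375, 205.53009033203125), 5.4448933601379395)
0 ((551.7931518554688, -158.86058044433594), (229.9117431640625, 178.44883728027344), 5.404911518096924)
panel [ 0.55125712 -0.15664019  0.04396218] [194.0, 420.2] [184.6, 361.5]
gate_push [ 0.5210903  -0.34504457  0.11474643] [203.8, 512.7] [143.8, 407.4]
gate_hinge [ 0.69119482 -0.25392364  0.1046327 ] [125.3, 466.8] [142.6, 346.9]
shelf [5.37154866e-01 3.99122312e-04 1.47280394e-03] [199.1, 352.1] [221.7, 332.4]
```

View pics/cc.png

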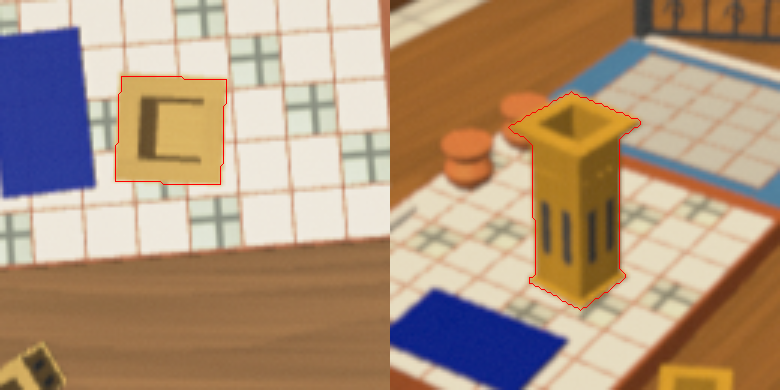

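The crop shows the large brass chimney on the shelf, flange up, and the red fitted outline matches it in both views. That confirms the target at (0.473, 0.123, 0.030), yaw -1.7°. The panel is at (0.552, -0.159), shelf yaw +5.4°. Next I'll check what the arm can reach with the tool horizontal.

```bash
cat >> h.py <<'E'
def ori(az,s=1,pitch=0):
    a,p=np.radians(az),np.radians(pitch)   # pitch>0: nose down
    y=np.array([np.cos(a)*np.cos(p),np.sin(a)*np.cos(p),-np.sin(p)]); z=s*np.array([-np.sin(a),np.cos(a),0]); return np.c_[np.cross(y,z),y,z]
def tcp(g,O): return np.array(g)+.019*O[:,1]
CH=np.array([.4728,.1232,.030]); PA=np.array([.5517,-.1588,.030]); SY=5.4; CY=-1.7
E
python3 - <<'E'
from h import *
np.set_printoptions(precision=1,suppress=True)
c=cams.capture("top"); print("small brass",atz(c,(306,250),0), "turq",atz(c,(209,196),0))
for nm,C,y0,h in(("grasp",CH,CY,.08),("place",PA,SY,.07)):
  for az in(0,90,-90,180):
    for s in(1,-1):
      O=ori(y0+az,s)
      q=[ik(tcp(C+[0,0,h+dz],O)-b*O[:,1],O) for b,dz in((0,0),(.11,0),(0,.15))]
      print(nm,az,s,*["None" if v is None else np.array(v) for v in q])
E
```

```text
small brass [0.3 0.2 0. ] turq [0.5 0.4 0. ]
grasp 0 1 [ 14.7  68.8 148.8 200.4 125.8 102.3] None [ 14.7  37.5 149.8 196.5  97.1  92.1]
grasp 0 -1 [ 14.7  68.8 148.8 200.4 125.8 -77.7] None [ 14.7  37.5 149.8 196.5  97.1 -87.9]
grasp 90 1 [-21.5  56.2 119.6  70.2  91.4  93.9] [-33.1  56.3 114.8  58.9  94.6  97.6] [-21.5  38.2 120.1  71.5  97.2 110.5]
grasp 90 -1 [-21.5  56.2 119.6  70.2  91.4 -86.1] [-33.1  56.3 114.8  58.9  94.6 -82.4] [-21.5  38.2 120.1  71.5  97.2 -69.5]
grasp -90 1 [ 30.5  57.6 102.4 -59.4 100.5  72.9] [ 38.6  60.   90.9 -53.5 108.3  67. ] [ 30.5  43.2 102.8 -62.4 107.4  60.3]
grasp -90 -1 [  30.5   57.6  102.4  -59.4  100.5 -107.1] [  38.6   60.    90.9  -53.5  108.3 -113. ] [  30.5   43.2  102.8  -62.4  107.4 -119.7]
grasp 180 1 [  4.   61.9  83.5   7.  124.4  93.9] [  3.3  68.2  63.3   7.5 138.2  95.6] [  4.   49.8  83.9   8.3 135.9  96. ]
grasp 180 -1 [  4.   61.9  83.5   7.  124.4 -86.1] [  3.3  68.2  63.3   7.5 138.2 -84.4] [  4.   49.8  83.9   8.3 135.9 -84. ]
place 0 1 [-40.2  60.7 135.1 133.3 101.   78.6] [-56.3  68.6 146.6 113.8 105.9  58.2] [-40.2  37.3 136.3 134.2  85.5  94.6]
place 0 -1 [ -40.2   60.7  135.1  133.3  101.  -101.4] [ -56.3   68.6  146.6  113.8  105.9 -121.8] [-40.2  37.3 136.3 134.2  85.5 -85.4]
place 90 1 [-39.9  61.8  87.   49.2 111.6 113. ] [-45.7  65.5  73.9  46.8 120.4 118.3] [-39.9  49.2  87.8  53.5 119.  123.3]
place 90 -1 [-39.9  61.8  87.   49.2 111.6 -67. ] [-45.7  65.5  73.9  46.8 120.4 -61.7] [-39.9  49.2  87.8  53.5 119.  -56.7]
place -90 1 None None None
place -90 -1 None None None
place 180 1 [-14.6  67.1  68.7 -26.9 130.9  71.7] [-12.2  75.6  44.4 -32.4 145.7  62.4] [-14.6  56.1  69.5 -32.  139.8  64.5]
place 180 -1 [ -14.6   67.1   68.7  -26.9  130.9 -108.3] [ -12.2   75.6   44.4  -32.4  145.7 -117.6] [ -14.6   56.1   69.5  -32.   139.8 -115.5]
```

```bash
python3 - <<'E'
from h import *
np.set_printoptions(precision=4,suppress=True)
O=ori(90+CY,-1); g=tcp(CH+[0,0,.08],O); b=g-.075*O[:,1]
effector.move_gripper(1.0)
bot.reach(b+[0,0,.2],O); print(bot.read_state()["time"],bot.read_state()["q"])
bot.movel(b,.2); print(bot.read_state()["contact_force"])
bot.movel(g,.1); print(bot.read_state()["contact_force"],bot.read_state()["tcp_pos"],g)
c=cams.capture("side"); t=cams.capture("top"); save(c,"g1.png",(200,80,520,320),2)
print(bot.read_state()["time"])
E
```

```text
4.45 [-29.6787  33.5213 115.9095  65.4418 103.7591 -62.4543]
[ 0.0789  0.1298 -0.1329]
[ 0.7697  0.2483 -0.1155] [0.4735 0.1419 0.11  ] [0.4734 0.1422 0.11  ]
6.6
```

View pics/g1.png

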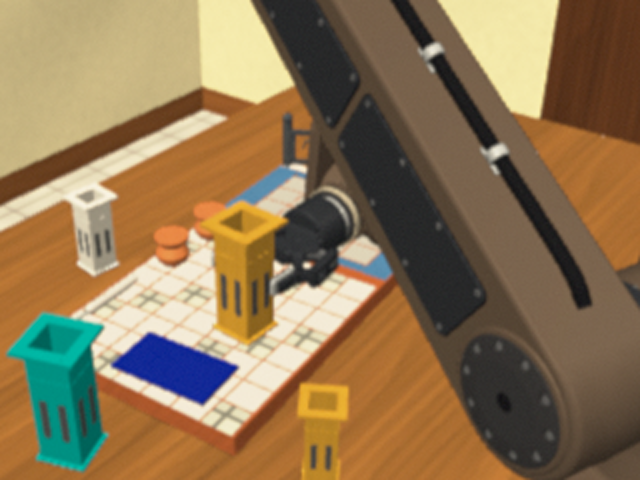

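The gripper is beside the brass chimney at its mid-height, and the near finger ends at crop (275,290). I'll check that against the projected fingertip before closing.

```bash
python3 - <<'E'
from h import *
np.set_printoptions(precision=3,suppress=True)
c=cams.capture("side")
X=np.array([[.427,.142,.11],[.427,.129,.11],[.427,.11,.11],[.427,.09,.11],[.448,.123,.11]])
print((proj(c,X)-[200,80])*2)
effector.move_gripper(0.0,60); s=bot.read_state(); print(s["grip_width"],s["contact_force"],s["time"])
E
```

```text
[[263.364 292.917]
 [270.411 287.898]
 [280.512 280.704]
 [290.9   273.306]
 [259.572 279.318]]
0.5798901670591506 [ 0.198 -0.983  0.599] 7.0667
```

```bash
python3 - <<'E'
from h import *
np.set_printoptions(precision=3,suppress=True)
p=bot.read_state()["tcp_pos"]
bot.movel(p+[0,0,.17],.15); s=bot.read_state(); print("lifted",s["grip_width"],s["contact_force"])
O=ori(SY,1); g=tcp(PA+[0,0,.07],O)
q=ik(g+[0,0,.17],O); print(q)
bot.reach(g+[0,0,.17],O); s=bot.read_state(); print(s["tcp_pos"],s["grip_width"],s["contact_force"],s["time"])
bot.movel(g+[0,0,.03],.15)
c=cams.capture("side"); t=cams.capture("top"); s=bot.read_state(); print(s["tcp_pos"],g,s["contact_force"])
Rf=np.diag([1,-1,-1.])
for v,n in((c,"side"),(t,"top")):
    r=regions_of(v,"chimney"); m=sil(v,[*PA[:2],.06+.15,np.radians(SY)],Rf)>.5
    for d in r: print(n,d["box"],round(d["score"],2),"IoU",round((d["region"]&m).sum()/(d["region"]|m).sum(),3))
o=[]
for v,crop in((t,(340,100,540,300)),(c,(260,60,460,260))):
    im=cv2.resize(v["img"][crop[1]:crop[3],crop[0]:crop[2],::-1],None,fx=2,fy=2)
    for e in cv2.findContours((sil(v,[*PA[:2],.21,np.radians(SY)],Rf)>.5).astype(np.uint8),0,2)[0]: cv2.polylines(im,[(e-[crop[0],crop[1]])*2+1],True,(0,0,255),1)
    o.append(im)
cv2.imwrite("pics/p1.png",np.hstack(o))
E
```

```text
lifted 0.5776052024462242 [-0.839  0.439 -2.687]
[-40.176  34.166 135.808 133.983  83.001  97.196]
[ 0.571 -0.157  0.27 ] 0.5812249783988717 [-0.789 -0.253 -1.986] 10.775
[ 0.571 -0.157  0.131] [ 0.571 -0.157  0.1  ] [ 0.069  0.36  -2.599]
side [350.7, 272.1, 377.5, 328.4] 0.94 IoU 0.0
side [348.7, 129.2, 378.8, 187.6] 0.9 IoU 0.79
side [231.9, 174.3, 259.0, 218.1] 0.85 IoU 0.0
side [203.7, 237.6, 252.6, 313.8] 0.73 IoU 0.0
top [293.9, 78.5, 318.2, 117.2] 0.91 IoU 0.0
top [155.9, 182.8, 213.6, 226.4] 0.86 IoU 0.0
top [228.6, 296.1, 262.2, 327.0] 0.76 IoU 0.0
top [403.9, 171.9, 458.2, 208.2] 0.74 IoU 0.809
```

View pics/p1.png

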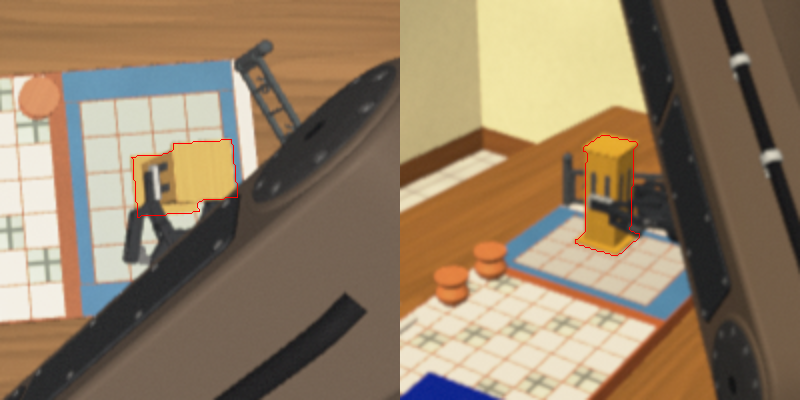

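The chimney is inverted, flange down, and the predicted outline matches it in both views: top crop (185,175), side crop (610,195). I'll lower it until it touches, then release.

```bash
python3 - <<'E'
from h import *
np.set_printoptions(precision=3,suppress=True)
O=ori(SY,1); g=tcp(PA+[0,0,.07],O)
bot.movel(g+[0,0,.004],.06); bot.dwell(.2); f0=bot.read_state()["contact_force"][2]
for k in range(12):
    p=bot.read_state()["tcp_pos"]; bot.movel(g+[0,0,.003-.001*k],.02); f=bot.read_state()["contact_force"]; 
    print(round(.003-.001*k,3),f)
    if f[2]-f0>3: break
effector.move_gripper(.8); bot.dwell(.2); effector.move_gripper(1.0); s=bot.read_state(); print(s["contact_force"],s["grip_width"])
bot.movel(g-.1*O[:,1]+[0,0,.003],.12); s=bot.read_state(); print(s["contact_force"],s["tcp_pos"],s["time"])
bot.movel(s["tcp_pos"]+[0,0,.2],.25)
c=cams.capture("side"); t=cams.capture("top"); print(bot.read_state()["time"])
Rf=np.diag([1,-1,-1.]); V=[]
for v in(t,c):
    V.append((v,max(regions_of(v,"chimney"),key=lambda d:(d["region"]&(sil(v,[*PA[:2],.18,.09],Rf)>.5)).sum())["region"].astype(np.float32)))
r=fit(V,[*PA[:2],.18,.09],Rf); print("chimney",r.x,r.fun)
r=fit(V[1:],[*PA[:2],.18,.09],Rf); print("side only",r.x,r.fun)
for k in("gate_push","gate_hinge"):
    a,b=place_of(t,k),place_of(c,k); print(k,[(d["location"],d["score"]) for d in a],[(d["location"],d["score"]) for d in b])
    if a and b: print(tri(t,a[0]["location"],c,b[0]["location"]))
save(t,"r1.png",(320,90,560,290),2)
a=cv2.imread("pics/r1.png"); save(c,"r2.png",(280,60,440,260),2); b=cv2.imread("pics/r2.png"); cv2.imwrite("pics/r.png",np.hstack([a,b]))
E
```

```text
0.003 [-0.266  0.2   -2.625]
0.002 [-0.28   0.148 -2.733]
0.001 [-0.099 -0.487 -4.071]
0.0 [-0.724 -0.81   1.864]
[ 0.739 -0.226 -0.303] 0.9994470886891058
[1.047 0.675 0.412] [ 0.471 -0.166  0.103] 15.6667
16.75
chimney [ 0.557 -0.166  0.172  0.214] 3.3557448387145996
side only [ 0.552 -0.158  0.179  0.166] 0.0530133917927742
gate_push [([206.8, 512.5], 0.63), ([154.1, 323.3], 0.47)] [([149.3, 408.6], 0.57)]
[ 0.518 -0.354  0.094]
gate_hinge [([127.2, 470.2], 0.75)] [([142.4, 347.0], 0.56)]
[ 0.691 -0.259  0.103]
```

View pics/r.png

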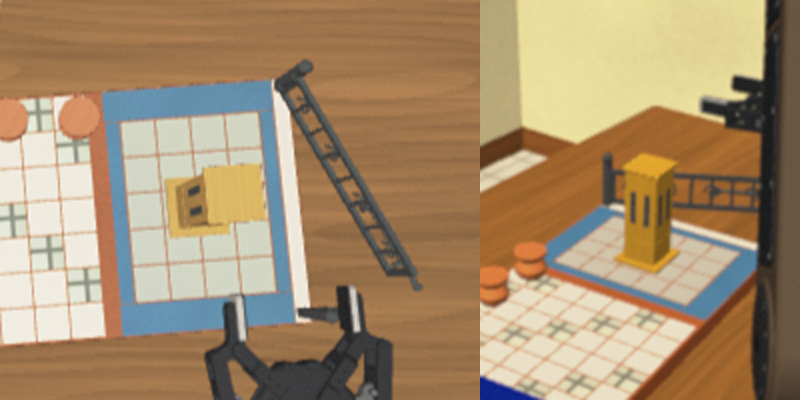

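The chimney stands upright, flange down, on the marble near crop (200,200). The side fit gives (0.552, -0.158) with the cap top at z = 0.179. The gate is open about 0.40 rad. Next I'll shut it with closed fingers on the outer side of the top rail.

```bash
cat >> h.py <<'E'
H=np.array([.6956,-.2576])
def gp(phi,r=.16,off=.014,z=.083):
    a=np.radians(180+SY)+phi; u=np.array([np.cos(a),np.sin(a),0]); n=np.array([-u[1],u[0],0])
    y=np.array([0,0,-1.]); return np.array([*H,z])+r*u+off*n, np.c_[np.cross(y,u),y,u]
E
python3 - <<'E'
from h import *
np.set_printoptions(precision=3,suppress=True)
bot.movej([-73.545,28.126,89.318,0,62.55,-6.05])
effector.move_gripper(0.0,40)
p,O=gp(.62); q=ik(p+[0,0,.15],O); print(q,ik(p,O),ik(*gp(0)))
if q is None or abs(q[5])>150: raise SystemExit("flip")
bot.movej(q); bot.movel(p,.15); f0=bot.read_state()["contact_force"]; print(bot.read_state()["time"],f0)
for phi in np.arange(.58,-.061,-.02):
    p,O=gp(max(phi,-.06)); bot.movel(p,.06,O); s=bot.read_state(); f=s["contact_force"]-f0
    if phi<.08 or abs(phi-.4)<.03: print(round(phi,2),f)
    if np.linalg.norm(f[:2])>10: break
bot.dwell(.4); s=bot.read_state(); print(phi,s["contact_force"]-f0,s["time"])
c=cams.capture("side"); t=cams.capture("top")
save(t,"s1.png",(360,90,560,290),2); save(c,"s2.png",(300,90,500,290),2)
cv2.imwrite("pics/s.png",np.hstack([cv2.imread("pics/s1.png"),cv2.imread("pics/s2.png")]))
E
```

```text
[-38.029  33.758  78.625   0.     67.617 101.048] [-38.029  42.498  86.306  -0.     51.196 101.048] [-34.271  37.001  99.347  -0.     43.651 140.329]
22.4167 [-0.446 -0.402 -0.571]
0.42 [0.517 1.21  1.582]
0.4 [ 0.768 -0.031  0.202]
0.38 [-0.122 -0.11   0.319]
0.08 [0.47  1.172 0.651]
0.06 [0.362 0.043 0.514]
0.04 [0.712 1.368 0.117]
0.02 [0.475 1.026 0.255]
-0.0 [ 0.967 -7.065 -0.928]
-0.02 [ -1.536 -23.92   -6.531]
-0.020000000000000573 [ -0.581 -24.079  -6.847] 30.575
```

View pics/s.png

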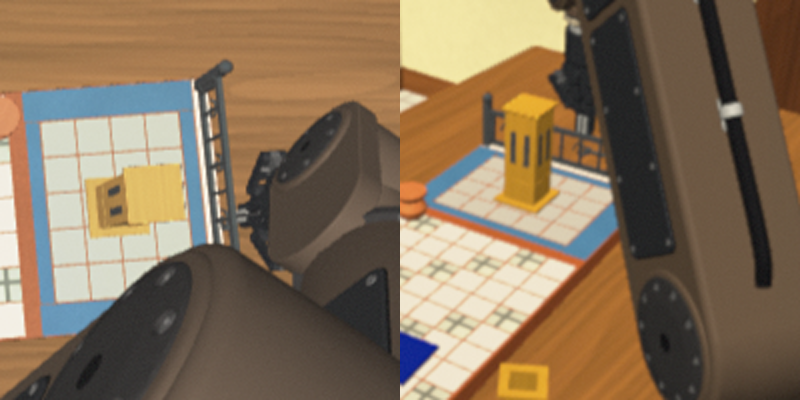

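The gate is lined up between the posts in the top crop and is against something firm at about 24 N. I'll back off and check the latch.

```bash
python3 - <<'E'
from h import *
np.set_printoptions(precision=3,suppress=True)
p,O=gp(-.0,off=.06); bot.movel(p,.1); bot.movel(p+[0,0,.17],.25)
bot.movej([-73.545,28.126,89.318,0,62.55,-6.05])
c=cams.capture("side"); t=cams.capture("top"); print(bot.read_state()["time"],bot.read_state()["contact_force"])
for k in("gate_push","gate_hinge"):
    a,b=place_of(t,k),place_of(c,k)
    if a and b: print(k,tri(t,a[0]["location"],c,b[0]["location"]))
for v,n in((t,"top"),(c,"side")):
    for phi in(0,.05,.1): 
        a=gp(phi,.2,0,.091)[0]; b=gp(phi,.258,0,.091)[0]; print(n,phi,(proj(v,[a,b])).ravel(), [d["location"] for d in place_of(v,"gate_push")][:1])
save(t,"u1.png",(420,110,520,290),4); save(c,"u2.png",(320,120,420,240),4)
a=cv2.imread("pics/u1.png")[:,:,:]; b=cv2.imread("pics/u2.png"); a=cv2.resize(a,(333,600)); b=cv2.resize(b,(460,552)); b=cv2.copyMakeBorder(b,0,48,0,0,cv2.BORDER_CONSTANT); cv2.imwrite("pics/u.png",np.hstack([a,b]))
E
```

```text
34.4083 [0.01  1.072 0.841]
gate_push [ 0.492 -0.278  0.093]
gate_hinge [ 0.693 -0.257  0.104]
top 0 [477.678 215.785 480.399 241.71 ] [[218.1, 478.8]]
top 0.05 [482.086 215.335 486.112 241.121] [[218.1, 478.8]]
top 0.1 [486.458 214.664 491.777 240.244] [[218.1, 478.8]]
side 0 [401.408 160.875 419.45  165.668] [[160.7, 402.6]]
side 0.05 [402.815 159.593 421.18  163.95 ] [[160.7, 402.6]]
side 0.1 [404.054 158.288 422.679 162.206] [[160.7, 402.6]]
```

View pics/u.png

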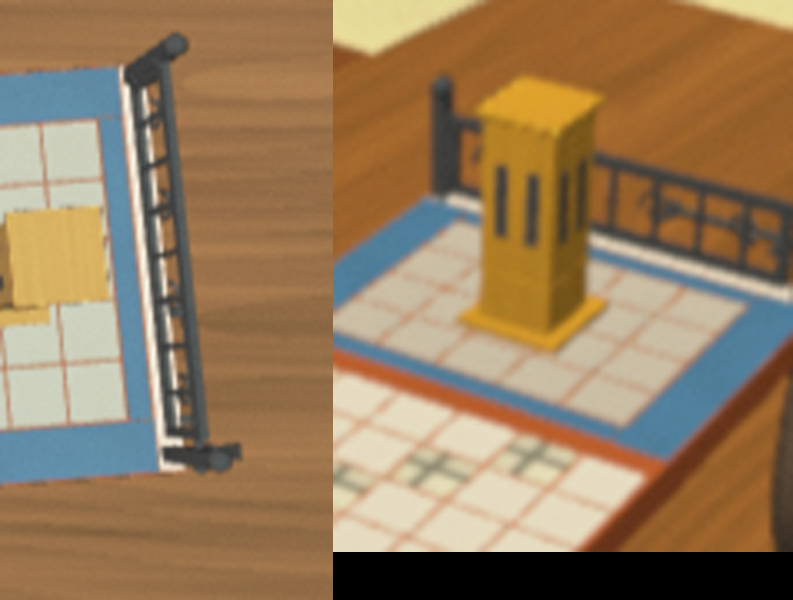

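The gate measures about 0.01 rad from shut, and the chimney has not moved. The latch bar is too small in the picture to judge, so I'll test it mechanically. I'll press gently outward from inside: an unlatched gate would swing under 1 N.

```bash
python3 - <<'E'
from h import *
np.set_printoptions(precision=2,suppress=True)
p,O=gp(0,.212,-.028); q=ik(p+[0,0,.19],O); print(q)
bot.movej(q); bot.movel(p,.2); bot.dwell(.2); f0=bot.read_state()["contact_force"]; n=-O[:,0]
for k in range(1,13):
    p,O=gp(0,.212,-.028+.002*k); bot.movel(p,.04); f=bot.read_state()["contact_force"]-f0; print(k*2,round(f@n,2),f)
    if f@n<-4: break
t=cams.capture("top"); c=cams.capture("side")
p,O=gp(0,.212,-.028); bot.movel(p,.1); bot.movel(p+[0,0,.19],.25); bot.movej([-73.545,28.126,89.318,0,62.55,-6.05])
t=cams.capture("top"); c=cams.capture("side"); print(bot.read_state()["time"])
for v in(t,c): print([d["location"] for d in place_of(v,"gate_push")][:1])
E
```

```text
[-34.36  19.    97.73  -0.    63.27 140.24]
2 -0.18 [ 0.22  0.2  -0.72]
4 -0.16 [ 0.18  0.17 -0.17]
6 -0.02 [ 0.21  0.04 -0.5 ]
8 -0.04 [-0.17  0.02 -1.23]
10 0.37 [ 0.66 -0.31 -0.37]
12 -0.07 [ 0.97  0.16 -0.17]
14 0.03 [ 0.7   0.03 -0.35]
16 -0.15 [-0.37  0.12 -0.97]
18 -0.77 [ 0.27  0.8  -0.33]
20 -9.72 [1.59 9.92 2.37]
44.5333
[[214.8, 478.5]]
[[156.2, 402.7]]
```

The gate held against 9.7 N outward, so the latch is down behind the keeper. I'll nudge the gate back against its stop, make a last check that everything else has stayed put, and then hand in.

```bash
python3 - <<'E'
from h import *
np.set_printoptions(precision=3,suppress=True)
p,O=gp(0,.16,.04); bot.movej(ik(p+[0,0,.14],O)); bot.movel(p,.2); f0=bot.read_state()["contact_force"]
for off in np.arange(.022,.009,-.002):
    p,O=gp(0,.16,off); bot.movel(p,.04); f=bot.read_state()["contact_force"]-f0; print(round(off,3),f)
    if np.linalg.norm(f[:2])>7: break
p,O=gp(0,.16,.05); bot.movel(p,.1); bot.movel(p+[0,0,.16],.25); bot.movej([-73.545,28.126,89.318,0,62.55,-6.05])
t=cams.capture("top"); c=cams.capture("side"); print(bot.read_state()["time"])
for k in["gate_push","foot_a","pane","scribe"]: print(k,[np.round(d["location"],1).tolist() for v in(t,c) for d in place_of(v,k)[:2]])
Rf=np.diag([1,-1,-1.]); V=[]
for v in(t,c): V.append((v,max(regions_of(v,"chimney"),key=lambda d:(d["region"]&(sil(v,[*PA[:2],.18,.09],Rf)>.5)).sum())["region"].astype(np.float32)))
r=fit(V,[*PA[:2],.18,.09],Rf); print("chimney",r.x,r.fun)
save(t,"z1.png",(220,110,540,290),2); save(c,"z2.png",(340,120,440,220),2*1.8)
a=cv2.imread("pics/z1.png"); b=cv2.imread("pics/z2.png"); b=cv2.resize(b,(160,160)); 
save(c,"z3.png",(220,110,440,290),2); cv2.imwrite("pics/z.png",cv2.resize(np.hstack([a,cv2.imread("pics/z3.png")]),None,fx=.74,fy=.74))
E
```

```text
0.022 [-0.873  0.382 -0.782]
0.02 [ 0.089  0.154 -0.417]
0.018 [-0.551 -0.764 -1.122]
0.016 [ 0.181 -0.509 -0.47 ]
0.014 [-0.762 -9.669 -2.98 ]
52.7917
gate_push [[216.9, 478.2], [156.3, 402.1]]
foot_a [[154.1, 357.6], [154.3, 322.3], [197.6, 307.7], [209.2, 288.4]]
pane [[216.0, 252.1]]
scribe [[196.4, 415.6], [152.5, 267.4], [232.5, 247.9]]
chimney [ 0.551 -0.158  0.18   0.099] 0.12098754942417145
```

View pics/z.png

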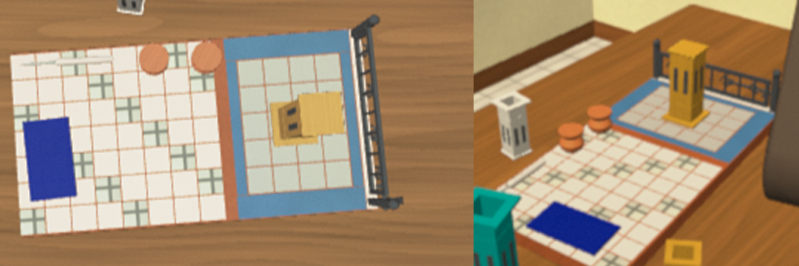

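The final picture shows the chimney upright on the marble, at about top crop (300,120), with the gate shut along x≈370. The pane, both feet and the scribe are where they started, so I'm handing in.

```bash
python3 -c "
from h import *
bot.close_job(); print('done')"
```

```text
the job is handed in; nothing more can be done
done
```

The chimney now stands upright on its flange in the middle of the blue-framed panel, and the gate is shut and latched. I handed the job in at about 53 s on the robot's clock.

**How it was done:** I gripped the large brass chimney from the side at its balance point and lifted it. I turned it over in the air, lowered it until it touched the tiles, and released it. Then I pushed the gate shut from outside with closed fingers until it met the stop, at about 24 N.

**Last checks:**
- **Chimney:** the two-view fit puts it at (0.551, -0.158), within about 1 mm of the measured panel centre. Its cap is at z = 0.180, as expected for a chimney standing on the tiles.
- **Latch:** I judged this by feel, because the bar is too small to see in the pictures. The gate held against 9.7 N outward, where an unlatched gate would swing under 1 N. That test let the gate out by a few millimetres at most, so I pushed it back to its stop with about 10 N afterwards.
- **Other pieces:** the pane, both feet and the scribe show within about 3 pixels of where they started.

**Disagreements:**
- The combined two-view fit taken just after release was poor. The side-only fit then, and the final two-view fit, were both good.
- In the last round the networks did not find the pane in the side view, though it is plainly there in the picture.
- They also gave one false scribe location, on the chimney.

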